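# Put the wooden rib away in the sliding-door tool case

### The arm

A 6-joint arm with a two-finger parallel gripper is mounted at the origin on the work surface; the furniture and walls round the work are solid. World frame = base frame: x ahead of the robot, y to its left, z up, the work surface at z = 0. Lengths are in m, angles in rad, forces in N, time in s.
With the tool pointing down it reaches from about 0.375 to 0.75 m from the base axis. Payload 9 kg.
Tool frame: the origin (TCP) lies at the very end of the fingers, on their centre line; the grasp point (between the pads) lies 19 mm behind it; z points along the fingers, y is the line along which they close (so a half turn about z gives the same grasp; the last joint's range is limited). The gripper opens to 85 mm and grips with 20 to 120 N. Pads are 22 mm wide; open, the fingers measure 114 mm over their backs; the gripper's body (76 mm by 85 mm) begins 54 mm behind the grasp point. The pads swing forward as they close: fully open they stand 13 mm farther back than shut.
Start: joints at [-1.43, 0.104, 0.097, 1.564, 0, 1.353], TCP at [0.211, -0.562, 0.231] pointing down, gripper open.
Joint ranges: [-2.99, 2.99], [-0.84, 1.86], [-1.1, 1.16], [-1.84, 2.11], [-1.51, 1.56], [-3.14, 3.14]. Speed limits (rad/s): [2.22, 2.22, 2.57, 3.14, 3.14, 3.14].

### API

Orientations are given as a unit quaternion [x, y, z, w].
In Python, from station import bot gives the robot as it stands.
- The arm moves only by the shell command python3 -m creep 'ROWS' [OPENING] [FORCE]. ROWS is JSON, one flat list of numbers, 6 for each row, row after row: the shift along the tool's x, y, z normalised to -1 to 1, where 1 is 30 mm, then the turn, a rotation vector about the tool's x, y, z normalised to -1 to 1, where 1 is 6 degrees. In form: [tx, ty, tz, ax, ay, az, tx, ty, tz, ax, ay, az, ...]. A call has 1 to 5 rows; each row shifts and turns the commanded pose from where the row before left it, along the tool's axes as they then stand; what a row does not reach is not made up. A row lasts 1/12 s, in which the tool goes at most 41.7 mm and 7.16 degrees, less where a joint would pass 70% of its speed; a pose out of reach is approached as far as the arm can. A call with a number of a shift or a turn outside -1 to 1 is refused whole. A call with a gripper value outside its range is refused whole. OPENING is the opening, from 0 (shut) to 1 (fully open), set as the call begins (- or left out, the last holds). The fingers move at their own pace and stop on an object; FORCE is the grip in N (left out, the last holds). Time passes only in rows, so rows that do not move let the fingers close. It gives the time, the measured TCP pose, the force, the opening and the grip force at its end, in the units of the state.
- bot.state(): the state, without advancing time (a new reading comes with each control period).
- bot.snapshot(name): name is "scene" or "top" or "wrist"; returns the picture (480x640x3 uint8, red, green, blue); there is no depth.
- bot.camera_params(name): a dict with "mtx" (3x3 intrinsics, pixels), "k1" (the pictures are not rectified: a ray, as slopes to the right and down, at radius r is drawn at 1 + k1 r^2 times it, then the intrinsics apply), "pose" (4x4, takes a point from camera to world coordinates). Camera axes: x right, y down, z forward; pixel columns grow to the right and rows downward; lengths in m; the calibration is good to about 2 mm. A picture is of the moment at which its call begins: read the wrist's pose just before it. camera_params takes no time and is no camera call; for the wrist camera it gives the pose at the moment of the call.
- bot.hand_in(): hands the job in; it is judged then, once.
Trained networks look in the newest picture that a camera, given by its name, has taken for a name from the list of things; names that differ only in an ending like _2 or _b are one class to them, and where a whole thing is asked for, a point or a joint stands for the part that bears it (a point fixed in the world has none). Each returns a list of dicts, best first, with "conf" (0 to 1); they miss things now and then, are a little off and sometimes report something else, mostly with a low value. They report only what shows in the picture. A call takes as long as a camera call.
- bot.spot_in(camera, target): "position" ([x, y, z] in m, in world coordinates, good to about 4 mm: the middle of the surface that is visible of it).
- bot.outline_of(camera, target): "mask" (480x640 bool, what is visible of it).
The state is a dict: "t": time; "joint_positions": joint angles; "qvel": joint speeds; "tau": joint torques, N m; "position": TCP position; "eef_rot": TCP orientation; "force": force on the tool from outside, world axes, zero at the start; "moment": the same for the moment, N m; "gripper_width": finger opening in m; "grasp_force": force on a finger pad.
Only numpy, scipy, OpenCV 4.12 (cv2) and the standard library are available. Lean on these libraries where they do the work, as an engineer would, in place of code of your own. Each camera call takes 0.05 s, during which the arm holds its last target. There are 200 camera calls.

### The job

Put the wooden rib that stands in the small grey clay pot away in the tool case: slide the case's right-hand door as far as it goes behind the left-hand door, stand the rib upright in the empty slotted block, all the way down, let go of it and shut the same door fully again until its catch holds it. Push the door by its hand slot without forcing it against its stops and do not ram the rib into the block; leave the red scraper in its block, the left-hand door shut and the pot standing.

Things in the scene. Friction and masses are not known exactly. Their poses are not given: they have to be found in the camera images.
- tool_case: Fixed light-wood tool case, 150 deep (x) x 444 wide (y), front sloping 10 deg like a desk: 107 mm high towards the robot, 147 at its back. Two brown sliding doors lie in the slope on a double aluminium track along y, frame open y -210 to +210. Track lips stand 3 mm above the left door. Origin: centre of the underside; x to the back, y to the robot's left, z up.
- rear_door (a joint): Right-hand (-y) door, inner track, 140x222x6 mm. 0 = shut (y -210 to +12 of the case), grows to +y behind (under) the left door, to a rubber buffer at 0.142 m (3 N per mm, 4 mm soft, as at 0). Starts ajar. Drag 1.5 to 4 N. From 12 mm before shut a sprung ball catch resists with about 8 N; within 5 mm of shut it pulls the door home and holds it. Open, it leaves the bay free from y -210 to -68.
- front_door (a joint): Left-hand (+y) door, outer track, 140x222x6 mm, covers y -12 to +210 of the case when shut; its top face is 8.5 mm above the right door's. 0 = shut (must stay so), grows to -y, up to 0.142 m. Drag 1.5 N.
- rear_door_slot (a point): Centre of the right door's hand slot, in the door's top face, 126 mm above the case's underside; moves with the door. Black-edged hole through the 6 mm board, 36 mm along y x 76 mm along x, centre 34 mm from the door's right edge; no handle. 10 mm is free under the board. Door fully open, the slot ends 4 mm short of the left door's edge. x up the slope to the back, y along the travel to open.
- free_block: Empty one of two fixed dark wooden blocks in the right-hand bay, under the right door, 165 and 113 mm to -y of the case's centre (which is empty varies). 70 (x) x 40 (y) x 50 mm high. Origin: centre of its underside, 8 mm above the case's underside; axes as the case.
- free_slot (a point): Centre of the slot's floor in the empty block, 13 mm above the case's underside; axes as the case, z up. The slot is 44 mm long (x) x 10 mm wide (y), 45 mm deep, 2 mm chamfer at the mouth, open above.
- wood_rib: Half-moon wooden rib, 40 (x) x 89 (y, length) x 7.5 mm (z), 0.02 to 0.05 kg, 30 mm wide 20 mm from an end, 18 mm at 5 mm. Origin: centre of one flat face; z through the thickness. Stands in the pot leaning about 30 deg on the rim, its top to the robot's left and back; 25 mm of height above the rim. Any end or face may go into the slot; fully down its origin is 44 mm above the slot's floor.
- tool_pot: Small loose dark grey clay pot, 59 mm across, 58 mm high, wall about 8 mm, holds the rib. Origin: centre of its underside, z up.
- scraper: Red plastic scraper, 43 (x) x 6 (y) x 84 mm (z), standing loose on end in the other block, its top 97 mm above the case's underside; it stays there. Origin: centre of its lower end, z up.

How it is judged:
On the way, in this order (a step that is already met when the one before it is completed fails the run):
1. the right-hand door is slid fully open behind the left-hand one (value of joint rear_door above 0.132 m), for 0.2 s.
2. the rib stands fully down in the empty slot while the door is open (z of wood_rib in the frame of free_slot between 0.035 and 0.0485 m and x of wood_rib in the frame of free_slot between -0.012 and 0.012 m and y of wood_rib in the frame of free_slot between -0.009 and 0.009 m and angle between the y axis of wood_rib and the z axis of free_slot, either way round below 0.25 rad and value of joint rear_door above 0.1 m), for 0.2 s.
At the end, for the whole second after the job is handed in: Rib upright (0.25 rad) at rest in the empty slot, origin 35 to 48.5 mm above its floor, within 12 mm along and 9 mm across it; right door shut within 4 mm, left within 10 mm; pot upright (0.15 rad); scraper within 20 mm of its start (z of wood_rib in the frame of free_slot between 0.035 and 0.0485 m and x of wood_rib in the frame of free_slot between -0.012 and 0.012 m and y of wood_rib in the frame of free_slot between -0.009 and 0.009 m and angle between the y axis of wood_rib and the z axis of free_slot, either way round below 0.25 rad and linear speed of wood_rib below 0.02 m/s and value of joint rear_door below 0.004 m and value of joint front_door below 0.01 m and angle between tool_pot's own z axis and vertical below 0.15 rad and distance of scraper from where it was at the start of the episode below 0.02 m); the robot touches nothing.
It fails at once if the case or its doors are pushed with more than 45 N (contact force between the fingers and tool_case above 45 N).
It fails at once if the rib is rammed into the block with more than 40 N (contact force between wood_rib and free_block above 40 N).
It fails at once if the scraper is pulled out or shifted by more than 30 mm (distance of scraper from where it was at the start of the episode above 0.03 m).
It fails at once if the pot is knocked over (angle between tool_pot's own z axis and vertical above 0.6 rad).
It fails at once if the left-hand door is slid open by more than 30 mm (value of joint front_door above 0.03 m).
It also fails if it takes over 67 s, if anything falls off the work surface, if the arm or the gripper's body presses on something with over 40 N, if the wrist force passes 120 N, or if a joint passes its speed limit or range.

## Working session

There is one attempt and no reset: what is moved stays moved. The work goes in short steps, Python scripts to look and compute and a shell command to move; the robot and the scene stay as the last step left them, time stands still between calls to the robot, and variables do not carry over. Pictures are saved under pics/ and viewed, at most 10 in all, crops included, and the job is handed in when it is done.

```bash
mkdir -p pics; ls; python3 - <<'E'
from station import bot
import cv2,numpy as np
s=bot.state();print(s)
for c in ["scene","top"]:
    im=bot.snapshot(c);cv2.imwrite(f"pics/{c}0.png",im[:,:,::-1])
    p=bot.camera_params(c);print(c,p)
    for t in ["tool_case","rear_door","front_door","rear_door_slot","free_block","free_slot","wood_rib","tool_pot","scraper"]:
        try: print(t,[(np.round(d["position"],3).tolist(),round(d["conf"],2)) for d in bot.spot_in(c,t)][:3])
        except Exception as e: print(t,e)
E
```

```text
pics
{'t': 0.0, 'joint_positions': array([-1.42973448e+00,  1.04684708e-01,  9.64772986e-02,  1.56389387e+00,
        1.75492091e-05,  1.35306445e+00]), 'qvel': array([ 7.82147285e-04, -6.17486972e-05, -1.15496027e-03,  2.06365893e-04,
        3.33861500e-04,  1.56328869e-03]), 'tau': array([-5.40159690e-04, -5.56931984e+01,  5.03649795e+01,  1.68213953e-02,
       -3.37833344e-04,  5.38150132e-06]), 'position': array([ 0.21063638, -0.56146477,  0.23053528]), 'eef_rot': array([ 9.83951284e-01,  1.78436107e-01,  3.37747528e-05, -6.51661532e-04]), 'force': array([ 0.80208625,  0.55289135, -0.06566902]), 'moment': array([-0.02334504,  0.03927881,  0.04333379]), 'grasp_force': 0.0, 'gripper_width': 0.08522465041743946}
scene {'mtx': array([[555.02404568,   0.        , 316.12355664],
       [  0.        , 555.02404568, 239.03453509],
       [  0.        ,   0.        ,   1.        ]]), 'k1': -0.1398861624430755, 'pose': array([[ 0.56522627,  0.72088354, -0.40105635,  0.89164389],
       [ 0.82490345, -0.48959957,  0.28253593, -0.33703064],
       [ 0.00731849, -0.4905295 , -0.87139386,  1
[... 620 characters left out ...]
 ]]), 'k1': -0.11230067013622301, 'pose': array([[ 0.00582471, -0.98576566,  0.16802422,  0.22716609],
       [-0.99993507, -0.00738737, -0.00867659,  0.02712372],
       [ 0.00979435, -0.16796277, -0.98574468,  1.09324245],
       [ 0.        ,  0.        ,  0.        ,  1.        ]])}
tool_case [([0.453, -0.093, 0.135], 0.82)]
rear_door [([0.463, -0.17, 0.133], 0.71), ([0.376, 0.307, 0.056], 0.27)]
front_door [([0.451, 0.104, 0.143], 0.76)]
rear_door_slot [([0.46, -0.172, 0.134], 0.83)]
free_block [([0.431, -0.188, 0.06], 0.75)]
free_slot [([0.429, -0.19, 0.059], 0.83), ([0.45, 0.103, 0.142], 0.65)]
wood_rib [([0.376, 0.308, 0.054], 0.88)]
tool_pot [([0.385, 0.283, 0.05], 0.64)]
scraper []
```

View pics/scene0.png

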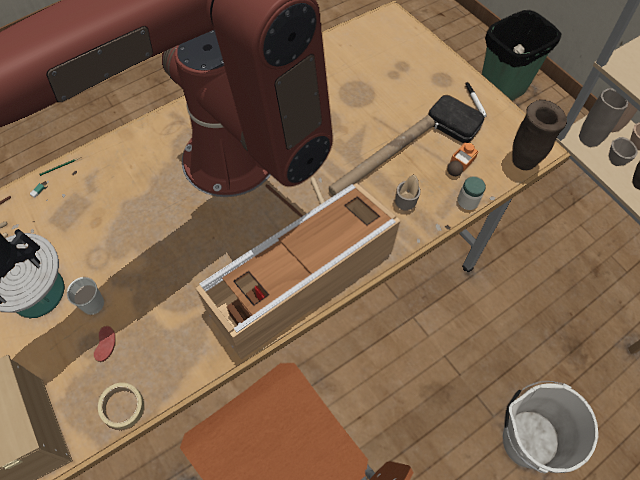

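View pics/top0.png

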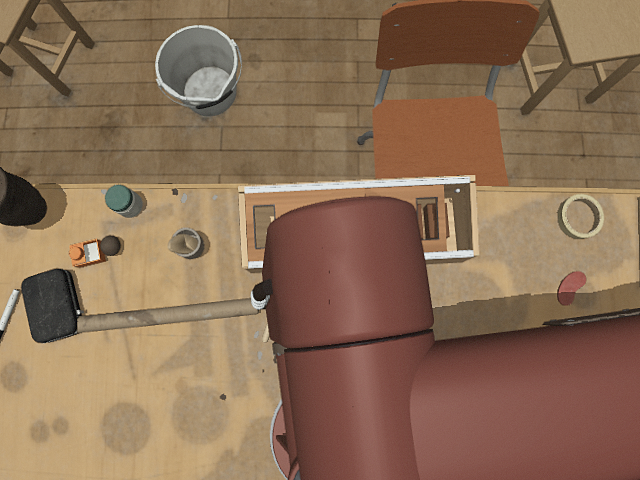

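The scene picture shows the case (back corners near (205,290)/(360,188)), the right door ajar with its slot at (250,285), a red scraper visible at (260,295), and an empty dark block at (238,312) near the right end. The pot with the rib is at (408,192). The top picture shows the case corners near (243,187), (475,178), (478,258) and (246,268), and the pot at (187,243). I'll enlarge both.

```bash
python3 - <<'E'
import cv2,numpy as np
a=cv2.imread("pics/scene0.png")[170:370,190:430]; b=cv2.imread("pics/top0.png")[165:280,235:490]; c=cv2.imread("pics/top0.png")[215:275,155:220]
d=cv2.imread("pics/scene0.png")[160:220,380:440]
cv2.imwrite("pics/a.png",cv2.resize(a,None,fx=3,fy=3,interpolation=2))
o=np.zeros((600,800,3),np.uint8)
b=cv2.resize(b,None,fx=3,fy=3,interpolation=2);o[:345,:765]=b
c=cv2.resize(c,None,fx=4,fy=4,interpolation=2);o[350:590,:260]=c
d=cv2.resize(d,None,fx=4,fy=4,interpolation=2);o[350:590,300:540]=d
cv2.imwrite("pics/b.png",o)
E
```

```text
(no output)
```

View pics/a.png

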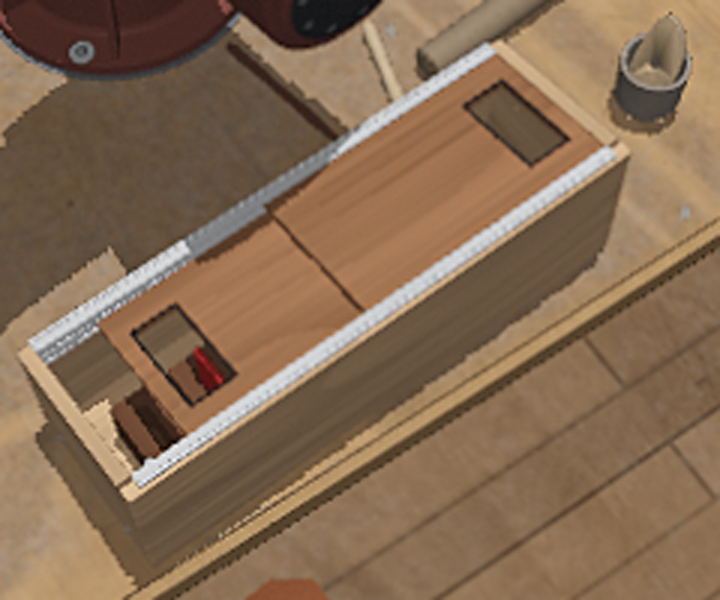

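View pics/b.png

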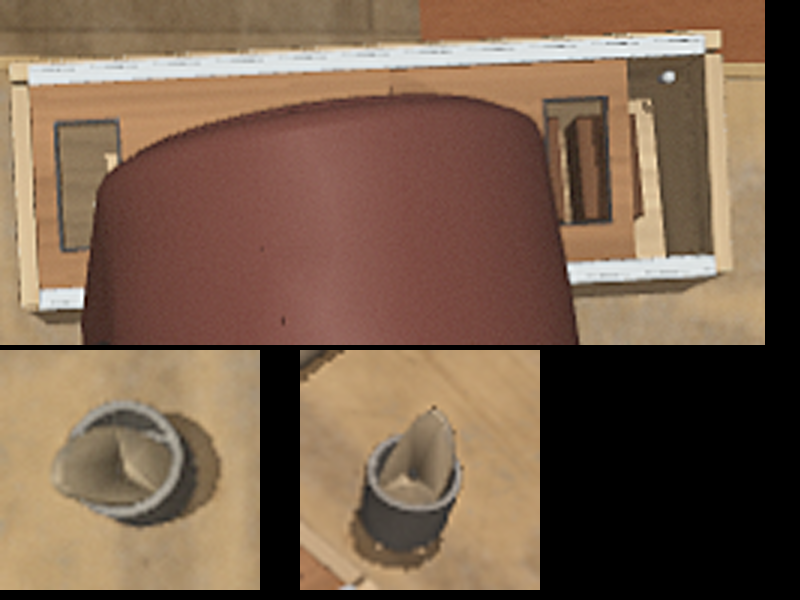

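The enlarged views show the case corners clearly. The free block is the right-hand one, at y −165, and the red scraper is under the door slot. The rib's tip is near top pixel (169,246) and scene pixel (413,174). Next I'll fit poses.

```bash
cat > h.py <<'E'
import numpy as np,cv2
from station import bot
from scipy.optimize import least_squares
from scipy.spatial.transform import Rotation as R
def proj(P,cam,pose=None):
    p=bot.camera_params(cam); T=np.linalg.inv(p["pose"] if pose is None else pose)
    q=(T[:3,:3]@np.atleast_2d(P).T).T+T[:3,3]
    return cv2.projectPoints(q,np.zeros(3),np.zeros(3),p["mtx"],np.array([p["k1"],0,0,0.]))[0][:,0]
def ray(uv,cam):
    p=bot.camera_params(cam); n=cv2.undistortPoints(np.array([[uv]],float),p["mtx"],np.array([p["k1"],0,0,0.]))[0,0]
    return p["pose"][:3,3],p["pose"][:3,:3]@np.array([n[0],n[1],1])
def onz(uv,cam,z):
    o,d=ray(uv,cam); return o+d*(z-o[2])/d[2]
def tri(uvs):
    A=np.zeros((3,3));b=np.zeros(3)
    for cam,uv in uvs:
        o,d=ray(uv,cam);d=d/np.linalg.norm(d);M=np.eye(3)-np.outer(d,d);A+=M;b+=M@o
    X=np.linalg.solve(A,b);return X,[np.round(proj(X,c)[0]-uv,1) for c,uv in uvs]
def c2w(P,c): # case->world, c=(x,y,yaw)
    return R.from_euler('z',c[2]).apply(np.atleast_2d(P))+[c[0],c[1],0]
E
python3 - <<'E'
from h import *
# BR back right etc
C=dict(FL=(-.075,.222,.107),FR=(-.075,-.222,.107),BL=(.075,.222,.147),BR=(.075,-.222,.147),BRb=(.075,-.222,0))
S={k:(190+x/3,170+y/3) for k,(x,y) in dict(FL=(495,42),FR=(20,352),BL=(630,150),BR=(130,497)).items()}
T={k:(235+x/3,165+y/3) for k,(x,y) in dict(FL=(25,305),FR=(728,270),BL=(10,65),BR=(720,32)).items()}
def res(c,only=None):
    r=[]
    for cam,D in (("scene",S),("top",T)):
        if only and cam!=only: continue
        r.append(proj(c2w([C[k] for k in D],c),cam)-np.array(list(D.values())))
    return np.vstack(r).ravel()
for o in (None,"scene","top"):
    f=least_squares(res,[.45,-.05,0],args=(o,),loss='soft_l1');print(o,f.x,np.round(f.fun.reshape(-1,2),1).tolist())
    if o is None:c=f.x
np.save("case.npy",c)
# door right edge: top px (630,60)-(635,258)mid (632,160); scene
iv=lambda P:R.from_euler('z',-c[2]).apply(P-[c[0],c[1],0])
for cam,uv in (("top",(235+630/3,165+160/3)),("scene",(190+145/3,170+378/3)),("top",(235+577/3,165+160/3)),("scene",(190+184/3,170+355/3))): print(cam,iv(onz(uv,cam,.126)))
print("slot",c2w([-.165,0,.013][1:2]+[0,0] if 0 else [[0,-.165,.013]],c))
print("tip",tri([("top",(168.7,246.2)),("scene",(413,174.5))]))
print("pot rim",onz((186.2,242.3),"top",.058),onz((408.7,190.7),"scene",.058))
# mouth corners of exposed rib on pot
E
```

```text
None [ 0.41313285 -0.04291466  0.05819438] [[0.6, 1.3], [-0.6, 2.2], [0.3, -0.6], [-0.9, 0.7], [-0.3, 2.5], [-0.7, 2.0], [-0.4, -0.4], [0.0, -0.5]]
scene [ 0.41126663 -0.04118562  0.05931464] [[0.7, 0.4], [-0.3, 1.2], [0.3, -1.7], [-0.5, -0.4]]
top [ 0.41482961 -0.04360209  0.05877461] [[0.2, 1.6], [-0.4, 1.0], [-0.1, -1.2], [0.3, -1.4]]
top [-0.00074197 -0.16224812  0.126     ]
scene [ 0.00090723 -0.160802    0.126     ]
top [ 0.00090933 -0.12862277  0.126     ]
scene [ 0.00298227 -0.12922116  0.126     ]
slot [[ 0.4227295  -0.20763535  0.013     ]]
tip (array([0.36925317, 0.32153192, 0.08901911]), [array([1. , 0.5]), array([ 0.8, -0.2])])
pot rim [0.38278595 0.29752789 0.058     ] [0.38628942 0.29729289 0.058     ]
```

```bash
cat >> h.py <<'E'
def tool(): s=bot.state(); return s,R.from_quat(s["eef_rot"]),np.array(s["position"])
def go(target,yaw=None,Rt=None):
    """print rows-units (30mm, 6deg) from now to target (world); translation in present tool axes"""
    s,r,p=tool(); 
    if yaw is not None: Rt=R.from_euler('z',yaw)*R.from_euler('x',np.pi)
    print("t",round(s["t"],2),"p",p.round(4),"units",((r.inv().apply(np.array(target)-p))/.03).round(2),"turn", None if Rt is None else ((r.inv()*Rt).as_rotvec()/np.radians(6)).round(2),"F",s["force"].round(1),"w",round(s["gripper_width"],4),round(s["grasp_force"],1))
E
python3 -m creep '[0,0,0,0,0,-1,0,0,0,0,0,-1,0,0,0,0,0,-1,0,0,0,0,0,-1,0,0,0,0,0,-1]' 0 40
python3 -m creep '[0,0,0,0,0,-1,0,0,0,0,0,-1,0,0,0,0,0,-1,0,0,0,0,0,-1,0,0,0,0,0,-1]'
python3 -m creep '[0,0,0,0,0,-1,0,0,0,0,0,-1,0,0,0,0,0,-0.13,0,0,0,0,0,0]'
python3 - <<'E'
from h import *
c=np.load("case.npy"); go([*c2w([[0,-.128,0]],c)[0,:2],.231],np.pi/2+c[2])
E
```

```text
t: 1.42
position: [0.2107, -0.5618, 0.2313]
eef_rot: [0.903, 0.429, -0.0, 0.0]
force: [0.3, 0.3, -0.5]
gripper_width: 0.0258
grasp_force: 0.0
t: 1.83
position: [0.2107, -0.5618, 0.2313]
eef_rot: [0.761, 0.648, -0.0, 0.0]
force: [-0.6, 0.1, -0.6]
gripper_width: 0.0002
grasp_force: 0.0
t: 2.17
position: [0.2107, -0.5618, 0.2313]
eef_rot: [0.687, 0.727, -0.0, 0.0]
force: [0.4, -0.5, 0.4]
gripper_width: 0.0003
grasp_force: 0.0
t 2.17 p [ 0.2107 -0.5618  0.2313] units [1.262e+01 7.720e+00 1.000e-02] turn [ 0.    0.   -0.02] F [ 0.4 -0.5  0.4] w 0.0003 0.0
```

```bash

python3 -m creep '[0.8,0.5,0,0,0,0,0.8,0.5,0,0,0,0,0.8,0.5,0,0,0,0,0.8,0.5,0,0,0,0,0.8,0.5,0,0,0,0]' >/dev/null
python3 -m creep '[0.8,0.5,0,0,0,0,0.8,0.5,0,0,0,0,0.8,0.5,0,0,0,0,0.8,0.5,0,0,0,0,0.8,0.5,0,0,0,0]' >/dev/null
python3 -m creep '[0.8,0.5,0,0,0,0,0.8,0.5,0,0,0,0,0.8,0.5,0,0,0,0,0.8,0.2,0,0,0,0,0.8,0,0,0,0,0]' >/dev/null
python3 -m creep '[0.6,0,0,0,0,0,0,0,0.8,0,0,0,0,0,0.9,0,0,0,0,0,0,0,0,0,0,0,0,0,0,0]'
python3 - <<'E'
from h import *
c=np.load("case.npy"); go([*c2w([[0,-.128,0]],c)[0,:2],.18],np.pi/2+c[2])
im=bot.snapshot("wrist");cv2.imwrite("pics/w1.png",im[:,:,::-1])
for t in ["rear_door_slot","free_slot","scraper"]: print(t,[(np.round(d["position"],3).tolist(),round(d["conf"],2)) for d in bot.spot_in("wrist",t)][:3])
print("exp slot",c2w([[0,-.128,.126]],c),"free",c2w([[0,-.165,.058]],c))
P=c2w([[-.075,-.222,.107],[.075,-.222,.147],[-.038,-.110,.12],[-.038,-.146,.12],[.038,-.110,.132],[.038,-.146,.132],[-.035,-.145,.058],[-.035,-.185,.058],[.035,-.185,.058]],c)
print(proj(P,"wrist").round(0).tolist())
E
```

```text
t: 3.83
position: [0.3887, -0.1722, 0.1798]
eef_rot: [0.687, 0.727, -0.0, -0.001]
force: [1.0, -0.5, 1.6]
gripper_width: -0.0003
grasp_force: 0.0
t 3.83 p [ 0.3887 -0.1722  0.1798] units [-0.01  1.06 -0.01] turn [-0.01 -0.01 -0.02] F [ 1.  -0.5  1.6] w -0.0003 0.0
rear_door_slot [([0.426, -0.105, 0.129], 0.63)]
free_slot [([0.425, -0.195, 0.057], 0.57)]
scraper []
exp slot [[ 0.42057753 -0.17069798  0.126     ]] free [[ 0.4227295  -0.20763535  0.058     ]]
[[260.0, 378.0], [495.0, 419.0], [309.0, 230.0], [310.0, 286.0], [443.0, 235.0], [437.0, 294.0], [316.0, 255.0], [316.0, 301.0], [401.0, 301.0]]
```

View pics/w1.png

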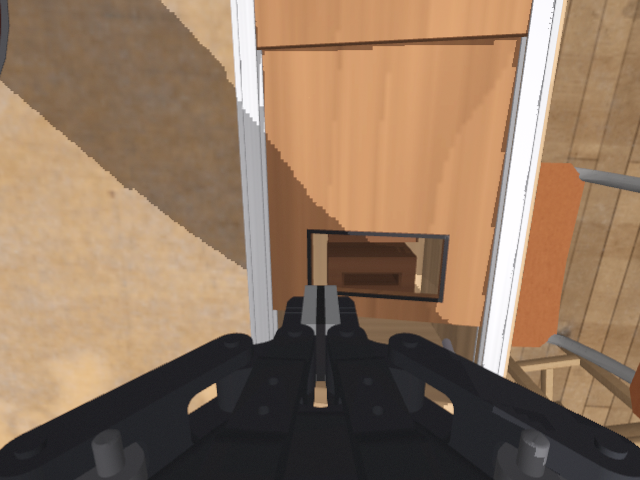

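The wrist view shows the door slot with corners (308,231), (447,236), (441,300) and (309,288), within a few pixels of the prediction. The empty slot of the right-hand block shows at (372,280).

```bash

python3 -m creep '[0,0.6,0,0,0,0,-0.05,0.5,0,0,0,0,0,0,0.8,0,0,0,0,0,0.7,0,0,0,0,0,0,0,0,0]' 
python3 -m creep '[0,0,0.3,0,0,0,0,0,0.3,0,0,0,0,0,0,0,0,0]' 
python3 - <<'E'
from h import *
c=np.load("case.npy"); s,r,p=tool(); print(R.from_euler('z',-c[2]).apply(p-[c[0],c[1],0]))
E
```

```text
t: 4.45
position: [0.4214, -0.1716, 0.1326]
eef_rot: [0.686, 0.727, -0.0, -0.002]
force: [-1.2, 0.3, -1.7]
gripper_width: -0.0003
grasp_force: 0.0
t: 4.7
position: [0.4222, -0.1723, 0.1167]
eef_rot: [0.686, 0.727, -0.0, -0.0]
force: [-0.5, 0.2, 0.3]
gripper_width: -0.0002
grasp_force: 0.0
[ 0.00148838 -0.12973579  0.11668204]
```

```bash

python3 -m creep '[0.15,0,0,0,0,0,0.15,0,0,0,0,0,0.25,0,0,0,0,0,0.3,0,0,0,0,0,0.3,0,0,0,0,0]' 
python3 -m creep '[0.35,0,0,0,0,0,0.35,0,0,0,0,0,0.35,0,0,0,0,0,0.35,0,0,0,0,0,0.25,0,0,0,0,0]' 
python3 -m creep '[0.1,0,0,0,0,0,0.1,0,0,0,0,0,0.1,0,0,0,0,0,0,0,0,0,0,0]' 
python3 - <<'E'
from h import *
c=np.load("case.npy"); s,r,p=tool(); print(R.from_euler('z',-c[2]).apply(p-[c[0],c[1],0]))
E
```

```text
t: 5.12
position: [0.4206, -0.1374, 0.118]
eef_rot: [0.686, 0.727, -0.0, 0.001]
force: [-0.7, -3.4, 2.5]
gripper_width: 0.0001
grasp_force: 1.4
t: 5.53
position: [0.4175, -0.0871, 0.1174]
eef_rot: [0.686, 0.728, 0.0, 0.0]
force: [0.6, -2.3, 0.9]
gripper_width: 0.0001
grasp_force: 1.3
t: 5.87
position: [0.4167, -0.079, 0.117]
eef_rot: [0.686, 0.727, 0.0, -0.0]
force: [-0.6, -0.3, 0.4]
gripper_width: -0.0001
grasp_force: 0.0
[ 0.00150661 -0.03619061  0.11702522]
```

```bash

python3 -m creep '[0.1,0,0,0,0,0,0.1,0,0,0,0,0,0,0,0,0,0,0]' 
python3 -m creep '[0.05,0,0,0,0,0,0.05,0,0,0,0,0,0,0,0,0,0,0,0,0,0,0,0,0]' 
```

```text
t: 6.12
position: [0.4164, -0.0731, 0.117]
eef_rot: [0.686, 0.727, 0.0, -0.0]
force: [-0.4, -0.6, -0.2]
gripper_width: -0.0002
grasp_force: 0.0
t: 6.45
position: [0.4164, -0.0703, 0.1172]
eef_rot: [0.686, 0.727, 0.0, -0.0]
force: [-0.2, 0.1, 0.4]
gripper_width: 0.0002
grasp_force: 0.0
```

```bash

python3 -m creep '[0.05,0,0,0,0,0,0.05,0,0,0,0,0,0,0,0,0,0,0]' 
python3 -m creep '[0.05,0,0,0,0,0,0,0,0,0,0,0]' 
python3 - <<'E'
from h import *
c=np.load("case.npy"); s,r,p=tool(); print(R.from_euler('z',-c[2]).apply(p-[c[0],c[1],0]))
im=bot.snapshot("wrist");cv2.imwrite("pics/w2.png",im[:,:,::-1])
P=c2w([[-.038,-.018,.12],[-.038,-.054,.12],[.038,-.054,.132],[-.07,-.068,.114],[-.022,-.16,.058],[-.022,-.17,.058],[.022,-.17,.058]],c)
print(proj(P,"wrist").round(0).tolist())
E
```

```text
t: 6.7
position: [0.4163, -0.0679, 0.1173]
eef_rot: [0.686, 0.727, -0.001, 0.0]
force: [0.1, -3.9, -1.6]
gripper_width: 0.0
grasp_force: 2.3
t: 6.87
position: [0.4163, -0.0672, 0.1173]
eef_rot: [0.686, 0.727, -0.001, 0.001]
force: [-0.4, -9.3, -2.9]
gripper_width: 0.0
grasp_force: 4.5
[ 0.00173992 -0.02438085  0.11734767]
[[229.0, 295.0], [235.0, 367.0], [407.0, 384.0], [174.0, 384.0], [288.0, 443.0], [288.0, 454.0], [349.0, 454.0]]
```

View pics/w2.png

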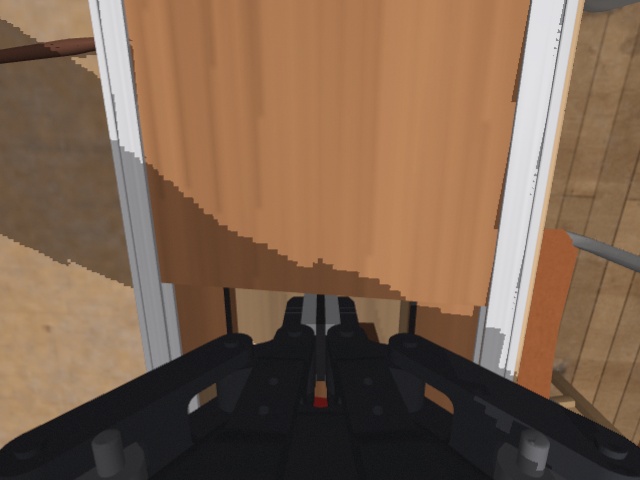

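The wrist picture shows the door pushed right under the left door's edge at row 285, with 9 N on the buffer, so it is fully open. I'll back off, rise and go to the pot.

```bash

python3 -m creep '[-0.2,0,0,0,0,0,-0.1,0,0,0,0,0,0,0,-0.6,0,0,0,0,0,-1,0,0,0,0,0,-1,0,0,0]' >/dev/null
python3 -m creep '[0,0,-1,0,0,0,0.7,-0.1,-1,0,0,0,0.9,-0.2,0,0,0,0,0.9,-0.2,0,0,0,0,0.9,-0.2,0,0,0,0]' >/dev/null
python3 -m creep '[0.9,-0.1,0,0,0,0,0.9,-0.1,0,0,0,0,0.9,0,0,0,0,0,0.9,0,0,0,0,0,0,0,0,0,0,0]' 1 
python3 -m creep '[0,0,0,0,0,0]'
python3 - <<'E'
from h import *
go([.384,.297,.25])
for c in ("wrist","top","scene"):
    im=bot.snapshot(c);cv2.imwrite(f"pics/{c}3.png",im[:,:,::-1])
    for t in ["wood_rib","tool_pot","free_slot","free_block","scraper"]:
        print(c,t,[(np.round(d["position"],3).tolist(),round(d["conf"],2)) for d in bot.spot_in(c,t)][:2])
        if c!="x" and t=="wood_rib":
            o=bot.outline_of(c,t); np.save(f"rib_{c}.npy",o[0]["mask"]) if o else 0
    if c=="wrist":
        np.save("wpose.npy",bot.camera_params("wrist")["pose"]); u=proj([.376,.31,.07],"wrist")[0].astype(int); print(u)
        w=im[max(u[1]-75,0):u[1]+75,max(u[0]-75,0):u[0]+75,::-1]
    elif c=="top": t_=im[170:270,380:480,::-1]; t2=im[210:280,150:220,::-1]
    else: s_=im[240:340,190:290,::-1]; s2=im[150:220,375:445,::-1]
o=np.zeros((600,800,3),np.uint8)
w=cv2.resize(w,None,fx=2.4,fy=2.4,interpolation=2);o[:w.shape[0],:w.shape[1]]=w
for k,(q,f) in enumerate(((t_,2),(s_,2))): q=cv2.resize(q,None,fx=3.9,fy=3.9,interpolation=2); o[200*0+k*0:390,0+400*0:390]=o[:390,:390]; 
q=cv2.resize(t_,(300,300),interpolation=2);o[:300,400:700]=q
q=cv2.resize(s_,(300,300),interpolation=2);o[300:600,400:700]=q
q=cv2.resize(t2,(200,200),interpolation=2);o[380:580,0:200]=q
q=cv2.resize(s2,(200,200),interpolation=2);o[380:580,200:400]=q
cv2.imwrite("pics/m3.png",o)
E
```

```text
t: 8.17
position: [0.3768, 0.1366, 0.2554]
eef_rot: [0.685, 0.729, 0.001, -0.001]
force: [-0.2, -0.8, -0.1]
gripper_width: 0.0604
grasp_force: 0.0
t: 8.25
position: [0.3772, 0.1342, 0.2553]
eef_rot: [0.685, 0.728, 0.0, -0.0]
force: [0.3, -0.9, -0.3]
gripper_width: 0.0722
grasp_force: 0.0
t 8.25 p [0.3772 0.1342 0.2553] units [5.4  0.56 0.18] turn None F [ 0.3 -0.9 -0.3] w 0.0722 0.0
wrist wood_rib [([0.382, 0.306, 0.046], 0.78)]
wrist tool_pot [([0.394, 0.292, 0.057], 0.88)]
wrist free_slot [([0.379, 0.306, 0.047], 0.16)]
wrist free_block [([0.404, 0.074, 0.136], 0.31)]
wrist scraper []
[331   5]
top wood_rib [([0.415, -0.092, 0.127], 0.34)]
top tool_pot []
top free_slot [([0.426, -0.202, 0.058], 0.64)]
top free_block [([0.43, -0.202, 0.06], 0.91)]
top scraper [([0.429, -0.202, 0.06], 0.73), ([0.428, -0.153, 0.08], 0.65)]
scene wood_rib [([0.38, 0.305, 0.059], 0.87)]
scene tool_pot [([0.395, 0.283, 0.042], 0.92)]
scene free_slot [([0.42, -0.206, 0.06], 0.6)]
scene free_block [([0.42, -0.202, 0.061], 0.58)]
scene scraper [([0.43, -0.157, 0.086], 0.58), ([0.428, -0.045, 0.123], 0.51)]
```

View pics/m3.png

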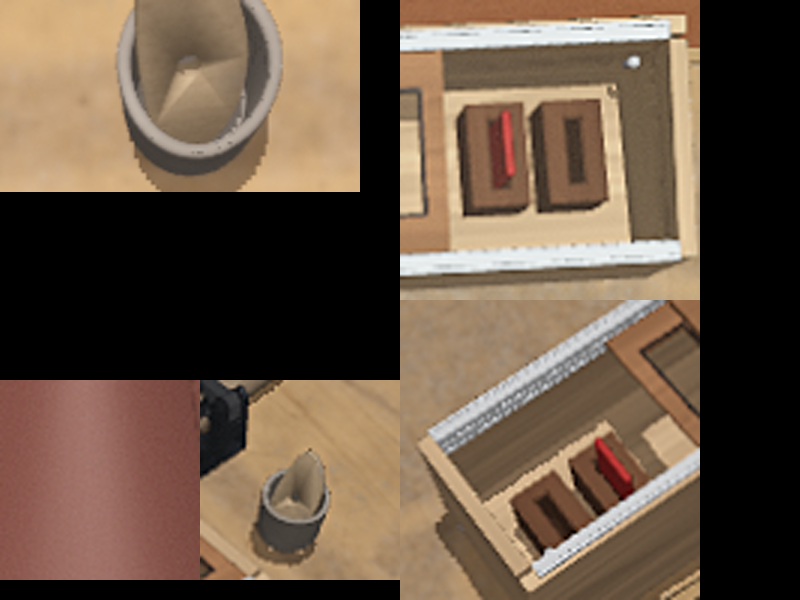

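```bash

python3 -m creep '[0.8,0.3,-0.5,0,0,0,0.8,0.3,-0.5,0,0,0,0,0,0,0,0,0,0,0,0,0,0,0]'
python3 - <<'E'
from h import *
c=np.load("case.npy");iv=lambda P:R.from_euler('z',-c[2]).apply(P-[c[0],c[1],0])
for cam,uv in (("top",(438.3,220.3)),("scene",(239.7,313.3))):
    X=onz(uv,cam,.058);print(cam,X,iv(X))
im=bot.snapshot("wrist");np.save("wpose.npy",bot.camera_params("wrist")["pose"])
o=bot.outline_of("wrist","wood_rib");m=o[0]["mask"];np.save("rib_wrist.npy",m);ys,xs=np.where(m);print(o[0]["conf"],xs.min(),xs.max(),ys.min(),ys.max())
u=[(xs.min()+xs.max())//2,(ys.min()+ys.max())//2];x0,y0=max(u[0]-75,0),max(u[1]-75,0);print(x0,y0)
w=im[y0:y0+150,x0:x0+150,::-1];cv2.imwrite("pics/wimg.png",im[:,:,::-1]);cv2.imwrite("pics/w4.png",cv2.resize(w,None,fx=4,fy=4,interpolation=2))
E
```

```text
t: 9.63
position: [0.3929, 0.1828, 0.2856]
eef_rot: [0.685, 0.728, 0.0, 0.0]
force: [0.2, -0.1, -0.1]
gripper_width: 0.0853
grasp_force: 0.0
top [ 0.43134914 -0.20743036  0.058     ] [ 0.00861697 -0.16529669  0.058     ]
scene [ 0.43055477 -0.21341286  0.058     ] [ 0.00747599 -0.17122286  0.058     ]
0.82 293 336 52 115
239 8
```

View pics/w4.png

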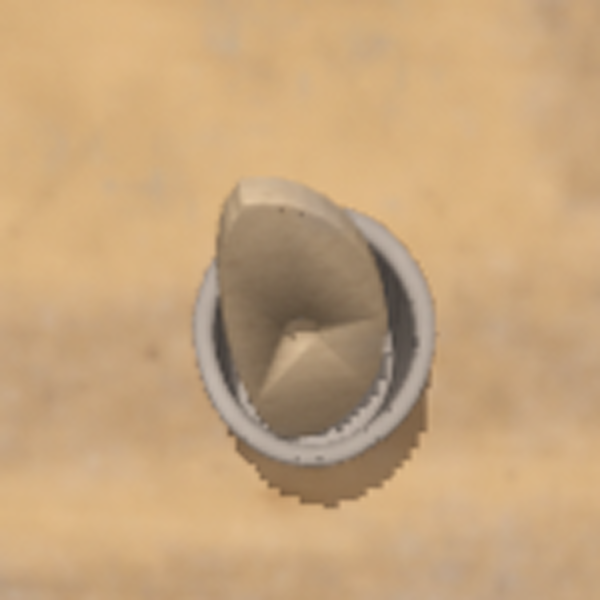

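The wrist crop shows the rib's upper face. Its end is at (245–345,205–235), its lower end at (290,435), and its side edges are near x 222 and 388. The slot centre is 8 mm behind the case centre in x. Next I'll fit the rib's pose.

```bash
cat > rib.py <<'E'
from h import *
W=np.load("wpose.npy")
pts=np.array([(240,205),(290,207),(345,235),(222,250),(220,280),(228,325),(245,385),(262,412),(290,436),(370,270),(386,310),(388,345),(370,395),(340,422)],float)/4+[239,8]
s=np.r_[0,1,2.5,5,10,20,32,44.5]; w=np.r_[8,11,14.5,18,23,30,36.5,40]
Y=np.r_[-44.5+s,44.5-s[::-1][1:]]; Wd=np.r_[w,w[::-1][1:]]
def contour(k):
    L=-20+(40-Wd)*k; return np.r_[np.c_[L,Y],np.c_[L+Wd,Y][::-1]]/1e3
def dens(P): P=np.vstack([P,P[:1]]);return np.vstack([a+(b-a)*np.linspace(0,1,12,endpoint=False)[:,None] for a,b in zip(P,P[1:])])
def pose(p): # az,lean,roll about own axis,inplane
    az,le,ro,inp=p[3:7]
    y=np.array([np.sin(le)*np.cos(az),np.sin(le)*np.sin(az),np.cos(le)])
    z=np.array([-np.cos(le)*np.cos(az),-np.cos(le)*np.sin(az),np.sin(le)]) # upper face normal
    M=np.c_[np.cross(y,z),y,z]; return R.from_matrix(M)*R.from_euler('yz',[ro,inp])
def world(p,zz=0): return pose(p).apply(np.c_[contour(p[7]),np.full(2*len(Y),zz)])+p[:3]
def res(p):
    w0=world(p);q=dens(proj(w0,"wrist",W)); d=np.linalg.norm(pts[:,None]-q[None],axis=2).min(1)
    wb=world(p,-.0075); lo=min(w0[:,2].min(),wb[:,2].min())
    return np.r_[d,(p[4]-.52)/.05,p[5]/.15,p[6]/.15,(lo-.008)/.002,(max(w0[:,2].max(),wb[:,2].max())-.083)/.002,(p[7]-.5)/.3]
E
python3 - <<'E'
from rib import *
best=min((least_squares(res,[.38,.30,.047,a,.52,0,0,k],x_scale=[.01,.01,.01,.2,.1,.1,.1,.3]) for a in (1.3,1.7,2.1) for k in (.2,.5,.8)),key=lambda f:f.cost)
p=best.x;print(p.round(4),best.cost,best.fun.round(1));np.save("rib.npy",p)
print("x,y,z axes",pose(p).as_matrix().round(3).tolist())
for z in (0,-.0075):
    q=world(p,z);i=q[:,2].argmax();print("top",q[i],proj(q[i],"top"),proj(q[i],"scene"))
E
```

```text
Traceback (most recent call last):
  File "rib.py", line 16, in res
    w0=world(p);q=dens(proj(w0,"wrist",W)); d=np.linalg.norm(pts[:,None]-q[None],axis=2).min(1)
                       ~~~~^^^^^^^^^^^^^^
  File "h.py", line 6, in proj
    p=bot.camera_params(cam); T=np.linalg.inv(p["pose"] if pose is None else pose)
ValueError: time passes only in moves, steps and waits
```

```bash
sed -i 's/^def proj/import functools\n@functools.lru_cache(None)\ndef cp(c): return bot.camera_params(c)\ndef proj/; s/p=bot.camera_params(cam)/p=cp(cam)/' h.py
cat > fit.py <<'E'
from rib import *
best=min((least_squares(res,[.38,.30,.047,a,.52,0,0,k],x_scale=[.01,.01,.01,.2,.1,.1,.1,.3]) for a in (1.3,1.7,2.1) for k in (.2,.5,.8)),key=lambda f:f.cost)
p=best.x;print(p.round(4),best.cost,best.fun.round(1));np.save("rib.npy",p)
print("x,y,z axes",pose(p).as_matrix().round(3).tolist())
for z in (0,-.0075):
    q=world(p,z);i=q[:,2].argmax();print("top",q[i],proj(q[i],"top"),proj(q[i],"scene"))
E
python3 fit.py 2>&1 | tail -12
```

```text
[ 0.3812  0.3019  0.0479  1.909   0.549  -0.0064  0.0184  0.2868] 7.686215978310252 [ 0.5  1.   1.3  0.3  0.6  0.   1.   1.   0.8  0.1  0.4  1.2  1.3  1.4
  0.6 -0.   0.1 -1.1  1.4 -0.7]
x,y,z axes [[0.942, -0.19, 0.277], [0.336, 0.486, -0.807], [0.019, 0.853, 0.522]]
top [0.37001787 0.32262031 0.08578114] [[169.58818918 246.5316053 ]] [[414.13043786 175.04871105]]
top [0.36794029 0.32867219 0.08186854] [[167.04755442 247.84497512]] [[415.22092636 174.30944921]]
```

```bash
cat > g.py <<'E'
from rib import *
p=np.load("rib.npy");M=pose(p).as_matrix();Rt=R.from_matrix(np.c_[-M[:,0],-M[:,2],-M[:,1]][:, [0,1,2]])
assert abs(np.linalg.det(Rt.as_matrix())-1)<1e-6
for d in (.0265,.0865,.105): 
    X=pose(p).apply([-.004,d,-.00375])+p[:3];print(d,X.round(4));go(X,Rt=Rt)
E
python3 g.py
```

```text
0.0265 [0.3713 0.3165 0.0684]
t 9.73 p [0.3924 0.1818 0.2848] units [ 4.53 -0.44  7.21] turn [  3.46  -4.97 -17.15] F [ 0.3 -0.9 -0.6] w 0.0857 0.0
0.0865 [0.3599 0.3457 0.1196]
t 9.73 p [0.3924 0.1818 0.2848] units [ 5.52 -0.76  5.51] turn [  3.46  -4.97 -17.15] F [ 0.3 -0.9 -0.6] w 0.0857 0.0
0.105 [0.3563 0.3547 0.1354]
t 9.73 p [0.3924 0.1818 0.2848] units [ 5.82 -0.86  4.98] turn [  3.46  -4.97 -17.15] F [ 0.3 -0.9 -0.6] w 0.0857 0.0
```

```bash

python3 -m creep '[0.95,-0.14,0.3,0,0,0,0.95,-0.14,0.5,0,0,0,0.95,-0.14,0.6,0,0,0,0.95,-0.14,0.6,0,0,0,0.95,-0.14,0.6,0,0,0]' 0.35 20 >/dev/null
python3 -m creep '[0.95,-0.14,0.6,0,0,0,0,0,0,0.19,-0.276,-0.953,0,0,0,0.19,-0.276,-0.953,0,0,0,0.19,-0.276,-0.953,0,0,0,0.19,-0.276,-0.953]' >/dev/null
python3 -m creep '[0,0,0,0.19,-0.276,-0.953,0,0,0,0.19,-0.276,-0.953,0,0,0,0.19,-0.276,-0.953,0,0,0,0.19,-0.276,-0.953,0,0,0,0.19,-0.276,-0.953]' >/dev/null
python3 -m creep '[0,0,0,0.19,-0.276,-0.953,0,0,0,0.19,-0.276,-0.953,0,0,0,0.19,-0.276,-0.953,0,0,0,0.19,-0.276,-0.953,0,0,0,0.19,-0.276,-0.953]' >/dev/null
python3 -m creep '[0,0,0,0.19,-0.276,-0.953,0,0,0,0.19,-0.276,-0.953,0,0,0,0.19,-0.276,-0.953,0,0,0,0.19,-0.276,-0.953,0,0,0,0,0,0]'
python3 g.py; python3 -c "
from h import *;print(bot.state()['joint_positions'].round(2))"
```

```text
t: 11.82
position: [0.3569, 0.3505, 0.1886]
eef_rot: [-0.164, 0.949, -0.265, 0.056]
force: [-0.6, 0.2, -0.1]
gripper_width: 0.0299
grasp_force: 0.0
0.0265 [0.3713 0.3165 0.0684]
t 11.82 p [0.3569 0.3505 0.1886] units [0.01 1.04 4.06] turn [0.01 0.03 0.03] F [-0.6  0.2 -0.1] w 0.0299 0.0
0.0865 [0.3599 0.3457 0.1196]
t 11.82 p [0.3569 0.3505 0.1886] units [0.01 1.04 2.06] turn [0.01 0.03 0.03] F [-0.6  0.2 -0.1] w 0.0299 0.0
0.105 [0.3563 0.3547 0.1354]
t 11.82 p [0.3569 0.3505 0.1886] units [0.   1.04 1.44] turn [0.01 0.03 0.03] F [-0.6  0.2 -0.1] w 0.0299 0.0
[ 0.81  0.15 -0.02  1.65 -0.49  0.53]
```

```bash

python3 -m creep '[0,0.5,0.7,0,0,0,0,0.54,0.7,0,0,0,0,0,0.7,0,0,0,0,0,0,0,0,0,0,0,0,0,0,0]'
python3 -m creep '[0,0,0.6,0,0,0,0,0,0.5,0,0,0,0,0,0.4,0,0,0,0,0,0.4,0,0,0,0,0,0,0,0,0]'
python3 g.py | sed -n 2p
python3 - <<'E'
from h import *
im=bot.snapshot("wrist");a=im[:, :, ::-1]; b=bot.snapshot("scene")[140:230,370:460,::-1]
o=np.zeros((480,800,3),np.uint8);o[:,:440]=a[:,100:540];o[:360,440:]=cv2.resize(b,(360,360),interpolation=2);cv2.imwrite("pics/w5.png",o)
E
```

```text
t: 12.23
position: [0.3609, 0.3448, 0.1189]
eef_rot: [-0.159, 0.949, -0.265, 0.056]
force: [-0.5, -0.0, 0.8]
gripper_width: 0.0299
grasp_force: 0.0
t: 12.65
position: [0.3723, 0.3177, 0.0706]
eef_rot: [-0.16, 0.949, -0.264, 0.056]
force: [0.2, -0.7, 0.2]
gripper_width: 0.0297
grasp_force: 0.0
t 12.65 p [0.3723 0.3177 0.0706] units [0.05 0.01 0.07] turn [ 0.02  0.02 -0.04] F [ 0.2 -0.7  0.2] w 0.0297 0.0
```

View pics/w5.png

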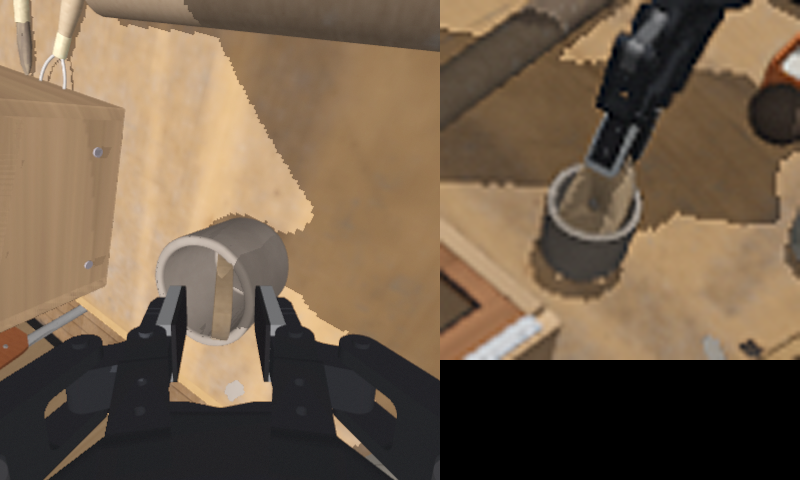

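The wrist picture shows the rib edge-on at x≈220, midway between the pads (184 and 258), and the fingers clear of the rim. I'll close now.

```bash

python3 -m creep '[0,0,0.05,0,0,0,0,0,0,0,0,0,0,0,0,0,0,0,0,0,0,0,0,0,0,0,0,0,0,0]' 0 30
python3 -m creep '[0,0,0,0,0,0,0,0,0,0,0,0]'
python3 -m creep '[0,0,-0.2,0,0,0,0,0,-0.3,0,0,0,0,0,-0.5,0,0,0,0,0,-0.6,0,0,0,0,0,-0.7,0,0,0]'
python3 -m creep '[0,0,-0.9,0,0,0,0,0,-0.9,0,0,0,0,0,-0.6,0,0,0,0,0,0,0,0,0]'
python3 -c "
from h import *
s,r,p=tool();c=np.load('case.npy');go([*c2w([[.008,-.165,0]],c)[0,:2],.22],np.pi+c[2])
go([.5,0,0]);print(r.inv().apply([0,0,1]))"
```

```text
t: 13.17
position: [0.3728, 0.3183, 0.0699]
eef_rot: [-0.161, 0.949, -0.264, 0.057]
force: [-0.3, 1.8, 3.7]
gripper_width: 0.0065
grasp_force: 33.1
t: 13.33
position: [0.3728, 0.3182, 0.0698]
eef_rot: [-0.161, 0.949, -0.264, 0.057]
force: [-0.2, 3.5, 5.3]
gripper_width: 0.0067
grasp_force: 33.4
t: 13.75
position: [0.3583, 0.351, 0.1286]
eef_rot: [-0.161, 0.949, -0.265, 0.056]
force: [0.0, 0.8, -0.7]
gripper_width: 0.0063
grasp_force: 32.5
t: 14.08
position: [0.3453, 0.3883, 0.1933]
eef_rot: [-0.161, 0.949, -0.263, 0.059]
force: [0.7, 0.6, 0.4]
gripper_width: 0.0067
grasp_force: 32.6
t 14.08 p [0.3453 0.3883 0.1933] units [  3.98 -17.32   9.33] turn [-5.13  0.99  2.59] F [0.7 0.6 0.4] w 0.0067 32.6
t 14.08 p [0.3453 0.3883 0.1933] units [-0.32 -8.57 12.73] turn None F [0.7 0.6 0.4] w 0.0067 32.6
[-0.02633632 -0.51794493 -0.85500845]
```

```bash

python3 -m creep '[0,-0.26,-0.43,-0.855,0.165,0.432,0,-0.2,-0.43,-0.855,0.165,0.432,0,-0.1,-0.43,-0.855,0.165,0.432,0,0,-0.43,-0.855,0.165,0.432,0,0,-0.43,-0.855,0.165,0.432]' >/dev/null
python3 -m creep '[0,0,-0.43,-0.855,0.165,0.432,0,0,0,0,0,0,0,0,0,0,0,0]' 
python3 -c "
from h import *
c=np.load('case.npy');go([*c2w([[.008,-.165,0]],c)[0,:2],.26],np.pi+c[2]);print(bot.state()['joint_positions'].round(2))
im=bot.snapshot('wrist');cv2.imwrite('pics/w6.png',im[:,:,::-1]);np.save('wp6.npy',bot.camera_params('wrist')['pose'])
s,r,p=tool();np.save('tool6.npy',np.r_[p,r.as_quat()])
for c_ in ('wrist','scene'):
  o=bot.outline_of(c_,'wood_rib')
  if not o: o=(bot.snapshot(c_),bot.outline_of(c_,'wood_rib'))[1]
  for d in o[:2]:
    ys,xs=np.where(d['mask']);print(c_,d['conf'],xs.min(),xs.max(),ys.min(),ys.max())
"
```

```text
t: 14.75
position: [0.3421, 0.3935, 0.2702]
eef_rot: [-0.028, 1.0, -0.002, -0.001]
force: [0.0, 0.2, -1.0]
gripper_width: 0.0064
grasp_force: 32.6
t 14.75 p [0.3421 0.3935 0.2702] units [ -1.84 -20.15   0.42] turn [-0.04 -0.02 -0.03] F [ 0.   0.2 -1. ] w 0.0064 32.6
[ 0.61 -0.12 -0.05  1.64 -0.    0.55]
wrist 0.77 312 329 234 337
scene 0.69 400 418 180 198
```

View pics/w6.png

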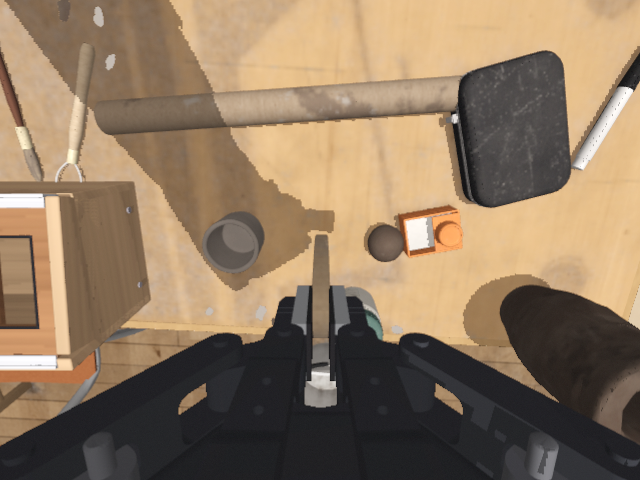

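The wrist picture shows the rib held straight down, its lower tip at (321,235), and the pot standing empty at (235,240). That uses up my views, so I'll work numerically from here. I'll template-fit the slot mouth and check the rib's offset in the grip.

```bash
cat > slot.py <<'E'
from h import *
from scipy.ndimage import map_coordinates
c=np.load("case.npy")
def fit(img,cam,pose=None,cx=.008,cy=-.165,rng=.010):
    g=cv2.cvtColor(img,cv2.COLOR_BGR2GRAY).astype(float)
    def grid(lx,ly): a,b=np.meshgrid(np.linspace(-lx,lx,30),np.linspace(-ly,ly,16));return np.c_[a.ravel(),b.ravel(),np.full(a.size,.058)]
    G=grid(.034,.019); inm=(abs(G[:,0])<.023)&(abs(G[:,1])<.0055); ring=~((abs(G[:,0])<.0255)&(abs(G[:,1])<.008))
    best=[]
    for dx in np.arange(-rng,rng+1e-6,.0005):
        for dy in np.arange(-rng,rng+1e-6,.0005):
            uv=proj(c2w(G+[cx+dx,cy+dy,0],c),cam,pose); v=map_coordinates(g,[uv[:,1],uv[:,0]],order=1)
            best.append((v[ring].mean()-v[inm].mean()-v[ring].std(),cx+dx,cy+dy))
    best.sort(reverse=True);return np.round(best[0],4),np.round(np.mean(best[:8],0),4),c2w([[*np.mean(best[:8],0)[1:],0]],c)[0].round(4)
if __name__=="__main__":
    for cam in ("top","scene"): print(cam,*fit(cv2.imread(f"pics/{cam}3.png"),cam))
    # rib in tool frame: predict lower-tip row
    import rib
    t=np.load("tool6.npy");r=R.from_quat(t[3:]);W=np.load("wp6.npy")
    C=rib.contour(.29)
    for inp in (-.05,0,.05):
        for dz in (.023,.025,.027):
            q=R.from_euler('z',inp).apply(np.c_[C,np.zeros(len(C))]-[-.004,dz,0])
            P=np.vstack([r.apply(np.c_[-q[:,0]+.0015,np.full(len(q),s),-q[:,1]])+t[:3] for s in (-.00375,.00375)])
            uv=proj(P,"wrist",W);i=uv[:,1].argmin();print(inp,dz,uv[i].round(1),"low ext",np.round(-q[:,1].min(),4))
E
python3 slot.py
```

```text
top [ 3.24335e+01  1.00000e-02 -1.65000e-01] [ 3.16273e+01  9.80000e-03 -1.64800e-01] [ 0.4324 -0.2068  0.    ]
scene [ 2.7422e+01  2.5000e-03 -1.6500e-01] [ 2.72569e+01  2.30000e-03 -1.65200e-01] [ 0.425  -0.2078  0.    ]
-0.05 0.023 [313.2 238.6] low ext 0.0675
-0.05 0.025 [313.3 237.6] low ext 0.0695
-0.05 0.027 [313.4 236.6] low ext 0.0715
0 0.023 [313.1 243.3] low ext 0.0675
0 0.025 [313.2 242.4] low ext 0.0695
0 0.027 [313.2 241.5] low ext 0.0715
0.05 0.023 [313.1 247.8] low ext 0.0678
0.05 0.025 [313.2 247. ] low ext 0.0697
0.05 0.027 [313.3 246.2] low ext 0.0717
```

```bash

python3 -m creep '[-0.2,-0.5,0,0,0,0,-0.2,-0.9,0,0,0,0,-0.2,-1,0,0,0,0,-0.2,-1,0,0,0,0,-0.2,-1,0,0,0,0]' >/dev/null
python3 -m creep '[-0.2,-1,0,0,0,0,-0.2,-1,0,0,0,0,-0.2,-1,0,0,0,0,-0.2,-1,0,0,0,0,-0.2,-1,0,0,0,0]' >/dev/null
python3 -m creep '[-0.2,-1,0,0,0,0,-0.2,-1,0,0,0,0,-0.2,-1,0,0,0,0,-0.2,-1,0,0,0,0,-0.2,-1,0,0,0,0]' >/dev/null
python3 -m creep '[-0.2,-1,0,0,0,0,-0.2,-1,0,0,0,0,-0.2,-1,0,0,0,0,-0.2,-1,0,0,0,0,-0.2,-0.9,0,0,0,0]' >/dev/null
python3 -m creep '[0,-0.9,0,0,0,0,0,-0.5,0,0,0,0,0,0,0,0,0,0,0,0,0,0,0,0]'
cat > look.py <<'E'
from slot import *
im=bot.snapshot("wrist");W=bot.camera_params("wrist")["pose"];s,r,p=tool()
cv2.imwrite("pics/wl%d.png"%(s["t"]*100),im[:,:,::-1]);np.save("wl.npy",W)
print("tcp case",R.from_euler('z',-c[2]).apply(p-[c[0],c[1],0]).round(4))
print("slot",*fit(im[:,:,::-1].copy(),"wrist",W,cx=.006,rng=.010))
go([*c2w([[.008,-.165,0]],c)[0,:2],.26],np.pi+c[2])
for t in ["free_block","free_slot","scraper","wood_rib"]:
    for d in bot.outline_of("wrist",t)[:2]:
        ys,xs=np.where(d["mask"]);print(t,round(d["conf"],2),xs.min(),xs.max(),ys.min(),ys.max())
print(proj(c2w([[x,y,.058] for x in(-.027,.043) for y in (-.185,-.145)],c),"wrist",W).round(0).tolist())
E
python3 look.py
```

```text
t: 16.9
position: [0.4964, -0.2182, 0.2704]
eef_rot: [-0.028, 1.0, -0.001, -0.003]
force: [0.4, 1.8, 0.4]
gripper_width: 0.0065
grasp_force: 32.5
tcp case [ 0.073  -0.1793  0.2709]
slot [ 8.158   0.0085 -0.164 ] [ 7.1212  0.0083 -0.1638] [ 0.4309 -0.2059  0.    ]
t 16.95 p [ 0.4964 -0.2177  0.2709] units [2.17 0.48 0.37] turn [-0.02 -0.05 -0.01] F [ 0.5 -0.  -1.1] w 0.0065 32.5
free_block 0.66 316 357 112 185
free_slot 0.68 316 357 111 185
scraper 0.71 384 403 125 174
wood_rib 0.95 312 330 234 337
[[314.0, 111.0], [356.0, 111.0], [315.0, 186.0], [355.0, 186.0]]
```

```bash

python3 -m creep '[0.4,0.12,0,0,0,0,0.8,0.2,0,0,0,0,0.7,0.2,0,0,0,0,0.3,0,0,0,0,0,0,0,0,0,0,0]' >/dev/null
python3 -m creep '[0,0,0.6,0,0,0,0,0,0.9,0,0,0,0,0,0.9,0,0,0,0,0,0.9,0,0,0,0,0,0.6,0,0,0]' >/dev/null
python3 -m creep '[0,0,0,0,0,0,0,0,0,0,0,0]'
cat > where.py <<'E'
from h import *
c=np.load("case.npy");s,r,p=tool();q=R.from_euler('z',-c[2])
print("case",q.apply(p-[c[0],c[1],0]).round(4),"F",q.apply(s["force"]).round(1)); go(c2w([[.007,-.1638,p[2]]],c)[0],np.pi+c[2])
E
python3 where.py
```

```text
t: 18.15
position: [0.4295, -0.2069, 0.1544]
eef_rot: [-0.028, 1.0, -0.001, -0.002]
force: [-0.3, 0.2, -0.7]
gripper_width: 0.0065
grasp_force: 32.5
case [ 0.0068 -0.1647  0.1544] F [-0.3  0.2 -0.7]
t 18.15 p [ 0.4295 -0.2069  0.1544] units [-0.01  0.03 -0.  ] turn [-0.02 -0.04 -0.01] F [-0.3  0.2 -0.7] w 0.0065 32.5
```

```bash

python3 -m creep '[0,0.03,0.3,0,0,0,0,0,0.2,0,0,0,0,0,0.15,0,0,0,0,0,0,0,0,0]' |head -3; python3 where.py
python3 -m creep '[0,0,0.1,0,0,0,0,0,0.1,0,0,0,0,0,0.1,0,0,0,0,0,0,0,0,0]' >/dev/null; python3 where.py
```

```text
t: 18.48
position: [0.4292, -0.2063, 0.1346]
eef_rot: [-0.028, 1.0, -0.001, -0.002]
case [ 0.0065 -0.1641  0.1346] F [-0.3 -0.1 -0.4]
t 18.48 p [ 0.4292 -0.2063  0.1346] units [-0.02  0.01 -0.  ] turn [-0.03 -0.04 -0.02] F [-0.3 -0.1 -0.4] w 0.0068 32.5
case [ 0.0064 -0.1641  0.1256] F [-0.1 -0.7 -0.3]
t 18.82 p [ 0.429  -0.2063  0.1256] units [-0.02  0.01 -0.  ] turn [-0.03 -0.04 -0.02] F [-0.1 -0.7 -0.3] w 0.0064 32.5
```

```bash

for i in 1; do
python3 -m creep '[0,0,0.12,0,0,0,0,0,0.12,0,0,0,0,0,0,0,0,0]' >/dev/null; python3 where.py|head -1
python3 -m creep '[0,0,0.15,0,0,0,0,0,0.15,0,0,0,0,0,0,0,0,0]' >/dev/null; python3 where.py|head -1
done
```

```text
case [ 0.0063 -0.164   0.1182] F [-0.4  1.4  0.5]
case [ 0.0061 -0.1639  0.1089] F [ 0.3 -0.2 -0.4]
```

```bash

python3 -m creep '[-0.02,0,0.15,0,0,0,0,0,0.15,0,0,0,0,0,0,0,0,0]' >/dev/null; python3 where.py|head -1
python3 -m creep '[0,0,0.12,0,0,0,0,0,0.12,0,0,0,0,0,0,0,0,0]' >/dev/null; python3 where.py|head -1
python3 -m creep '[0,0,0.06,0,0,0,0,0,0.06,0,0,0,0,0,0,0,0,0]' >/dev/null; python3 where.py|head -1
```

```text
case [ 0.0067 -0.164   0.1   ] F [-0.7  1.2 -0.4]
case [ 0.0068 -0.1641  0.093 ] F [-0.  -0.2  0.3]
case [ 0.007  -0.1643  0.0899] F [-0.1 -0.2  0.8]
```

```bash

python3 -m creep '[0,0,0.06,0,0,0,0,0,0.06,0,0,0,0,0,0,0,0,0]' >/dev/null; python3 where.py|head -1
python3 -m creep '[0,0,0.05,0,0,0,0,0,0.05,0,0,0,0,0,0,0,0,0]' >/dev/null; python3 where.py|head -1
```

```text
case [ 0.0069 -0.1643  0.0863] F [-0.7  0.4 -1.1]
case [ 0.0077 -0.1649  0.0849] F [-1.4  2.3 10.5]
```

```bash

python3 -m creep '[0,0,-0.03,0,0,0,0,0,0,0,0,0,0,0,0,0,0,0]' 0.22 >/dev/null; python3 where.py
python3 -m creep '[0,0,-0.2,0,0,0,0,0,-0.4,0,0,0,0,0,-0.6,0,0,0,0,0,-0.8,0,0,0,0,0,0,0,0,0]' >/dev/null; python3 where.py
python3 -m creep '[-0.4,0,-1,0,0,0,-0.8,0,-1,0,0,0,-0.8,0,-0.8,0,0,0,-0.3,0,0,0,0,0,0,0,0,0,0,0,0,0]' 2>&1|tail -2 
python3 -m creep '[-0.4,0,-1,0,0,0,-0.8,0,-1,0,0,0,-0.8,0,-0.8,0,0,0,-0.3,0,0,0,0,0,0,0,0,0,0,0]'>/dev/null; cat >ck.py <<'E'
from h import *
exec(open("where.py").read().split("\n",1)[1])
iv=lambda P:R.from_euler('z',-c[2]).apply(np.array(P)-[c[0],c[1],0]).round(4)
for cam in ("wrist","scene","top"):
    im=bot.snapshot(cam); W=bot.camera_params(cam)["pose"]; cv2.imwrite(f"pics/{cam}9.png",im[:,:,::-1]);np.save(f"{cam}9.npy",W)
    for t in ["wood_rib","scraper","rear_door","rear_door_slot","front_door","tool_pot"]:
        L=bot.spot_in(cam,t); 
        for d in L[:1]: print(cam,t,iv(d["position"]),round(d["conf"],2), end=' ')
        if t in("wood_rib","scraper"):
            for d in bot.outline_of(cam,t)[:1]:
                ys,xs=np.where(d["mask"]);print("mask",xs.min(),xs.max(),ys.min(),ys.max(),end='')
        print()
    for nm,y,h,x in (("rib",-.1638,.102,.0083),("rib+20",-.1638,.122,.0083)):
        print(nm,"top expected px",proj(c2w([[x-.008,y,h],[x+.008,y,h]],c),cam,W).round(0).tolist())
E
python3 ck.py
```

```text
case [ 0.007  -0.1643  0.0844] F [0.2 0.  0.2]
t 20.82 p [ 0.4296 -0.2065  0.0844] units [-0.    0.02 -0.  ] turn [-0.03 -0.03 -0.02] F [0.2 0.  0.2] w 0.0186 0.0
case [ 0.0088 -0.1657  0.15  ] F [ 1.1 -0.6  0.5]
t 21.23 p [ 0.4316 -0.2078  0.15  ] units [ 0.06  0.06 -0.  ] turn [-0.07  0.01 -0.02] F [ 1.2 -0.5  0.5] w 0.0192 0.0
schema error: expected a multiple of 6 numbers
case [ 0.0786 -0.1645  0.2303] F [-0.3 -0.2 -0.7]
t 21.65 p [ 0.5011 -0.2025  0.2303] units [2.39 0.02 0.  ] turn [-0.05 -0.01 -0.  ] F [-0.3 -0.2 -0.7] w 0.0187 0.0
wrist wood_rib [ 0.0055 -0.1659  0.0931] 0.88 mask 316 332 120 168
wrist scraper [ 0.0088 -0.1171  0.0967] 0.81 mask 376 395 113 170
wrist rear_door [-0.003  -0.0443  0.1238] 0.83 
wrist rear_door_slot [-0.0045 -0.0463  0.1253] 0.64 
wrist front_door [-0.0003  0.0099  0.1336] 0.77 

rib top expected px [[321.0, 134.0], [321.0, 156.0]]
rib+20 top expected px [[320.0, 133.0], [320.0, 157.0]]
scene wood_rib [-0.0018  0.0851  0.1331] 0.63 mask 239 248 310 319
scene scraper [ 0.0181 -0.0369  0.1282] 0.55 
scene rear_door [ 0.0173 -0.035   0.1299] 0.95 
scene rear_door_slot [ 0.0172 -0.0362  0.1263] 0.95 
scene front_door [0.0025 0.0826 0.1328] 0.56 
scene tool_pot [-0.0129  0.3448  0.0357] 0.79 
rib top expected px [[238.0, 301.0], [243.0, 307.0]]
rib+20 top expected px [[237.0, 297.0], [241.0, 303.0]]




top front_door [0.0114 0.1222 0.1345] 0.83 
top tool_pot [-0.0122  0.3436  0.0303] 0.75 
rib top expected px [[443.0, 220.0], [442.0, 212.0]]
rib+20 top expected px [[445.0, 218.0], [445.0, 210.0]]
```

```bash

python3 -m creep '[0.5,0,0.2,0,0,0,0.8,0,0.4,0,0,0,0.8,0,0.6,0,0,0,0.42,0,0.6,0,0,0,0,0,0.5,0,0,0]' 0 20 >/dev/null
python3 -m creep '[0,0.02,0.6,0,0,0,0,0,0.6,0,0,0,0,0,0.3,0,0,0,0,0,0,0,0,0]' >/dev/null; python3 where.py
python3 -m creep '[0,0,0.1,0,0,0,0,0,0.07,0,0,0,0,0,0,0,0,0]' >/dev/null; python3 where.py|head -1
```

```text
case [-0.0004 -0.1627  0.1126] F [-0.  -0.3  0.7]
t 23.75 p [ 0.4222 -0.2054  0.1126] units [-0.25 -0.03 -0.  ] turn [-0.01 -0.05 -0.02] F [-0.  -0.3  0.7] w 0.0001 0.0
case [ 0.0008 -0.164   0.11  ] F [-0.4  0.3 -0.6]
```

```bash

python3 -m creep '[0,0,0.07,0,0,0,0,0,0.07,0,0,0,0,0,0,0,0,0]' >/dev/null; python3 where.py|head -1
python3 -m creep '[0,0,0.05,0,0,0,0,0,0.04,0,0,0,0,0,0,0,0,0]' >/dev/null; python3 where.py|head -1
```

```text
case [ 0.0005 -0.1637  0.1051] F [0.1 0.4 0. ]
case [ 0.0004 -0.1636  0.1023] F [-0.  -0.3 -0.1]
```

```bash

python3 -m creep '[0,0,0.04,0,0,0,0,0,0.03,0,0,0,0,0,0,0,0,0]' >/dev/null; python3 where.py|head -1
python3 -m creep '[0,0,-0.6,0,0,0,0,0,-1,0,0,0,0,0,-1,0,0,0,0,0,-0.4,0,0,0,0,0,0,0,0,0]' >/dev/null
python3 -c "
from h import *
c=np.load('case.npy');go([*c2w([[.0015,-.034,0]],c)[0,:2],.185],np.pi/2+c[2])"
```

```text
case [ 0.0008 -0.164   0.1009] F [-0.4  0.7  4.1]
t 25.17 p [ 0.4246 -0.2071  0.1938] units [0.02 4.35 0.26] turn [-0.05  0.05 14.98] F [ 0.5 -0.5 -0.1] w 0.0003 0.0
```

```bash

python3 -m creep '[0,0.9,0,0,0,0,0,0.9,0,0,0,0,0,0.9,0,0,0,0,0,0.9,0,0,0,0,0,0.68,0,0,0,0]' >/dev/null
python3 -m creep '[0,0,0,0,0,1,0,0,0,0,0,1,0,0,0,0,0,1,0,0,0,0,0,1,0,0,0,0,0,1]' >/dev/null
python3 -m creep '[0,0,0,0,0,1,0,0,0,0,0,1,0,0,0,0,0,1,0,0,0,0,0,1,0,0,0,0,0,1]' >/dev/null
python3 -m creep '[0,0,0,0,0,1,0,0,0,0,0,1,0,0,0,0,0,1,0,0,0,0,0,1,0,0,0,0,0,1]' >/dev/null
python3 -m creep '[0,0,0,0,0,0,0,0,0,0,0,0]' >/dev/null
python3 - <<'E'
from h import *
c=np.load('case.npy');go([*c2w([[.0015,-.036,0]],c)[0,:2],.1165],np.pi/2+c[2])
# door edge check in the wrist: slot mask
bot.snapshot("wrist")
W=bot.camera_params("wrist")["pose"]
for t in("rear_door","rear_door_slot"):
  for d in bot.spot_in("wrist",t)[:1]: print(t,R.from_euler('z',-c[2]).apply(d["position"]-np.array([c[0],c[1],0])).round(4),d["conf"])
for d in bot.outline_of("wrist","rear_door")[:1]:
  ys,xs=np.where(d["mask"]);print(xs.min(),xs.max(),ys.min(),ys.max())
print(proj(c2w([[-.06,-.068,.115],[.06,-.068,.135],[-.038,-.052,.12],[-.038,-.016,.12]],c),"wrist",W).round(0).tolist())
E
```

```text
t 27.0 p [ 0.4158 -0.0777  0.1891] units [-0.03  0.04  2.42] turn [-0.04  0.02  0.01] F [-1.3  0.3 -1. ] w -0.0001 0.0
rear_door [ 0.0187 -0.0423  0.1272] 0.84
rear_door_slot [ 0.0199 -0.0466  0.1292] 0.6
220 430 221 315
[[231.0, 301.0], [418.0, 316.0], [262.0, 282.0], [259.0, 228.0]]
```

```bash

python3 -m creep '[-0.03,0.04,0.7,0,0,0,0,0,0.7,0,0,0,0,0,0.4,0,0,0,0,0,0,0,0,0]' >/dev/null; python3 where.py|head -1
python3 -m creep '[0,0,0.3,0,0,0,0,0,0.3,0,0,0,0,0,0,0,0,0]' >/dev/null; python3 where.py|head -1
```

```text
case [ 0.0007 -0.0353  0.1334] F [-0.9  0.4  0.1]
case [ 0.0016 -0.0359  0.1169] F [-0.7  0.8 -0.1]
```

```bash

python3 -m creep '[-0.15,0,0,0,0,0,-0.15,0,0,0,0,0,-0.25,0,0,0,0,0,-0.3,0,0,0,0,0,-0.35,0,0,0,0,0]' |sed -n 4p; python3 where.py|head -1
python3 -m creep '[-0.35,0,0,0,0,0,-0.35,0,0,0,0,0,-0.35,0,0,0,0,0,-0.35,0,0,0,0,0,-0.35,0,0,0,0,0]' >/dev/null; python3 where.py|head -1
python3 -m creep '[-0.35,0,0,0,0,0,-0.3,0,0,0,0,0,-0.25,0,0,0,0,0,-0.2,0,0,0,0,0,0,0,0,0,0,0]' >/dev/null; python3 where.py|head -1
```

```text
force: [-0.2, 3.1, -0.5]
case [ 0.002  -0.073   0.1184] F [-0.   3.1 -0.5]
case [ 0.0019 -0.1259  0.1184] F [ 0.9  3.9 -0.3]
case [ 0.0016 -0.159   0.1185] F [-0.4  0.2  0.8]
```

Next I'll go through the catch in small steps.

```bash

python3 -m creep '[-0.15,0,0,0,0,0,-0.15,0,0,0,0,0,-0.15,0,0,0,0,0,0,0,0,0,0,0]' >/dev/null; python3 where.py|head -1
python3 -m creep '[-0.1,0,0,0,0,0,-0.1,0,0,0,0,0,0,0,0,0,0,0]' >/dev/null; python3 where.py|head -1
```

```text
case [ 0.0017 -0.1715  0.1185] F [-0.7  1.  -0.5]
case [ 0.0018 -0.1775  0.1186] F [ 0.3  0.4 -0. ]
```

```bash

python3 -m creep '[-0.08,0,0,0,0,0,-0.08,0,0,0,0,0,0,0,0,0,0,0]' >/dev/null; python3 where.py|head -1
python3 -m creep '[-0.06,0,0,0,0,0,0,0,0,0,0,0]' >/dev/null; python3 where.py|head -1
```

```text
case [ 0.0018 -0.1825  0.1185] F [-0.6 -0.1  0.1]
case [ 0.0017 -0.1836  0.1185] F [-0.3  2.7  1.6]
```

```bash

python3 -m creep '[-0.05,0,0,0,0,0,0,0,0,0,0,0]' >/dev/null; python3 where.py|head -1
python3 -m creep '[-0.05,0,0,0,0,0,0,0,0,0,0,0]' >/dev/null; python3 where.py|head -1
```

```text
case [ 0.0017 -0.1843  0.1185] F [0.3 6.4 3.3]
case [ 0.0017 -0.185   0.1185] F [ 0.2 11.5  5.2]
```

```bash

python3 -m creep '[-0.05,0,0,0,0,0,0,0,0,0,0,0]' >/dev/null; python3 where.py|head -1
python3 - <<'E'
from h import *
c=np.load('case.npy');im=bot.snapshot("scene")
iv=lambda P:R.from_euler('z',-c[2]).apply(np.array(P)-[c[0],c[1],0]).round(4)
cv2.imwrite("pics/s10.png",im[:,:,::-1])
for t in("rear_door","rear_door_slot","front_door","tool_pot"):
  for d in bot.spot_in("scene",t)[:1]: print(t,iv(d["position"]),d["conf"])
  for d in bot.outline_of("scene",t)[:1]:
    ys,xs=np.where(d["mask"]);print(xs.min(),xs.max(),ys.min(),ys.max())
print("edge -210/-198",proj(c2w([[0,-.21,.124],[0,-.198,.124],[-.06,-.21,.115],[-.06,-.198,.115]],c),"scene").round(1).tolist())
E
```

```text
case [ 0.0017 -0.1857  0.1184] F [ 0.6 15.3  7.2]
rear_door [ 0.0031 -0.0888  0.1285] 0.73
210 310 242 326
rear_door_slot [ 0.0018 -0.0905  0.1241] 0.85
209 309 242 326
front_door [0.0024 0.0808 0.1333] 0.7
279 389 190 272
tool_pot [-0.0139  0.3488  0.0359] 0.72
394 419 181 210
edge -210/-198 [[218.5, 309.3], [223.4, 306.1], [203.8, 290.0], [208.6, 286.9]]
```

```bash

python3 -m creep '[0.2,0,0,0,0,0,0.15,0,0,0,0,0,0,0,-0.6,0,0,0,0,0,-1,0,0,0,0,0,-1,0,0,0]' |sed -n 4p; python3 where.py|head -1
python3 -m creep '[0.8,0,-1,0,0,0,0.8,0,-1,0,0,0,0.3,0,-0.5,0,0,0,0,0,0,0,0,0]' >/dev/null
python3 - <<'E'
from h import *
from scipy.ndimage import map_coordinates
c=np.load('case.npy');exec(open("where.py").read().split("\n",1)[1])
Z=lambda x:.126+x*np.tan(np.radians(10))
for cam in("wrist","scene"):
    im=bot.snapshot(cam);W=bot.camera_params(cam)["pose"];g=im.mean(2);cv2.imwrite(f"pics/{cam}11.png",im[:,:,::-1])
    # black-edged slot: darkness along y, at several x
    ys=np.arange(-.215,-.10,.002)
    for xs in ([-.03,-.025,-.02],[.02,.025,.03]):
        v=np.mean([map_coordinates(g,proj(c2w(np.c_[np.full(len(ys),x),ys,np.full(len(ys),Z(x))],c),cam,W)[:,::-1].T,order=1) for x in xs],0)
        print(cam,xs[0],dict(zip((ys*1e3).round().astype(int).tolist(),v.round().astype(int).tolist())))
E
```

```text
force: [-0.2, -0.1, -0.2]
case [ 0.0014 -0.1772  0.1967] F [-0.2 -0.1 -0.2]
case [ 0.0035 -0.1199  0.2757] F [ 1.  -0.6 -0.1]
t 31.73 p [ 0.4236 -0.1624  0.2757] units [-1.46  0.12  0.01] turn [ -0.05   0.07 -15.  ] F [ 1.  -0.5 -0.1] w -0.0001 0.0
wrist -0.03 {-215: 34, -213: 34, -211: 35, -209: 34, -207: 34, -205: 34, -203: 40, -201: 46, -199: 48, -197: 58, -195: 38, -193: 40, -191: 47, -189: 61, -187: 78, -185: 98, -183: 107, -181: 105, -179: 109, -177: 108, -175: 107, -173: 106, -171: 103, -169: 97, -167: 97, -165: 112, -163: 136, -161: 136, -159: 114, -157: 66, -155: 58, -153: 100, -151: 100, -149: 101, -147: 100, -145: 100, -143: 101, -141: 100, -139: 100, -137: 101, -135: 101, -133: 101, -131: 101, -129: 101, -127: 100, -125: 101, -123: 101, -121: 101, -119: 101, -117: 101, -115: 101, -113: 101, -111: 101, -109: 101, -107: 101, -105: 101, -103: 101, -101: 101}
wrist 0.02 {-215: 34, -213: 33, -211: 34, -209: 44, -207: 50, -205: 48, -203: 43, -201: 39, -199: 39, -197: 47, -195: 35, -193: 42, -191: 35, -189: 34, -187: 34, -185: 39, -183: 59, -181: 97, -179: 102, -177: 101, -175: 
[... 888 characters left out ...]
119: 69, -117: 69, -115: 69, -113: 69, -111: 69, -109: 69, -107: 70, -105: 70, -103: 69, -101: 69}
scene 0.02 {-215: 96, -213: 100, -211: 91, -209: 66, -207: 62, -205: 63, -203: 64, -201: 66, -199: 59, -197: 27, -195: 27, -193: 41, -191: 42, -189: 42, -187: 43, -185: 43, -183: 38, -181: 42, -179: 53, -177: 67, -175: 68, -173: 74, -171: 85, -169: 102, -167: 101, -165: 97, -163: 63, -161: 42, -159: 30, -157: 39, -155: 65, -153: 66, -151: 64, -149: 63, -147: 63, -145: 63, -143: 64, -141: 64, -139: 64, -137: 64, -135: 64, -133: 64, -131: 65, -129: 65, -127: 65, -125: 64, -123: 63, -121: 65, -119: 65, -117: 72, -115: 96, -113: 112, -111: 118, -109: 117, -107: 116, -105: 116, -103: 116, -101: 116}
```

```bash
python3 -c "
from station import bot
print(bot.hand_in())"
```

```text
the job is handed in; nothing more can be done
None
```

I handed the job in at about 32 s of the 67 s allowed: the rib stands fully down in the empty block, the right door measures shut to about 2 mm (the camera's accuracy), the pot is standing, and the left door and scraper look unmoved; hand-in returned no verdict.

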